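Clamp the offcut with the ratchet winder

TASK

Lay the pine offcut flat on the bed of the blue ratchet clamp, lengthwise between the orange sprung jaw and the fence. Then wind the black knob clockwise (seen from above), gripping it gently, until the sprung brass pawl has dropped in behind the red tooth of the ratchet wheel, and let go so that the clamp holds the offcut at that tooth. Do not wind on to the tooth after the red one, leave the pawl to its own spring, and leave the other things on the bench where they are.

Things in the scene. Friction and masses are not known exactly. Their poses are not given: they have to be found in the camera images.
- block: the loose pine offcut, 60 x 120 x 34 mm, flat on the bench left of the clamp; origin at the centre of its underside, y along its 120 mm length, x across its width, z up
- clamp: blue base plate, fixed to the bench, 110 x 387 x 12 mm, turned about the vertical; origin on the bench. In its frame (y left along the clamp): plate from y = -222 to 165 mm, axis of knob and wheel at (0, -140), fence face at y = 135, fence top 42 mm up. The jaw faces the fence across 138 to 165 mm at the start; the bed between them is open at both sides
- bed (a point): fixed point on the plate's top (12 mm above the bench), on the clamp's centre line, 67 mm from the fence: with the middle of the offcut's underside here and its length along the clamp, it is clear of fence and jaw
- jaw: the orange jaw, 84 x 10 x 26 mm, top 40 mm above the bench, on two springs (together 1 N/mm) in a steel carriage of top 41 mm; moves to the fence 22 mm per radian of wheel turn; origin at the middle of its lower edge
- knob: round fluted black knob, 44 mm across, 44 to 84 mm above the bench; origin on its axis at its lower end. It drives the wheel through a torsion spring (1 N m/rad), so it leads the wheel by 0.2 to 0.6 rad under load and springs back when let go. Torque 0.2 to 0.4 N m with the jaw free, to 0.6 squeezing. Grip with 15 to 25 N: it cracks over 35 N a finger (70 N for both together)
- knob_centre (a point): fixed point on the axis of knob and wheel, 66 mm above the bench: the height to grip the knob
- red_tooth (a point): point on the catch face of the red tooth, at the top edge, 35 mm from the wheel's axis, 35 mm above the bench; moves with the steel wheel (76 mm across, 12 saw teeth 30 degrees apart, 6 mm deep). Clockwise seen from above winds. At the start another tooth is caught and the red one is 3 or 4 teeth short; at the goal this point lies on pawl_nose
- pawl_nose (a point): point where the pawl's nose meets the tooth it holds, 35 mm from the wheel's axis, 35 mm above the bench. A passing tooth pushes the nose out 6 mm; 5 to 10 degrees of wheel turn past its resting place the nose drops in, the torque falls suddenly by about 0.1 N m. Let go after that, the wheel runs back onto the nose; let go earlier, it runs back to the tooth before
- pawl: the brass pawl at the right end of the clamp, 36 mm from pivot to nose, pivot screw 38 mm above the bench; origin on its pivot. Sprung against the wheel; do not touch it
- jar: bystander: a small closed glass jar, 71 mm across, 79 mm tall; leave it alone
- tape: bystander: a roll of yellow tape lying flat, 102 mm across, 24 mm tall; leave it alone
- bearing: bystander: a steel ball bearing lying flat, 72 mm across, 17 mm tall; leave it alone
- pliers: bystander: pliers lying flat, 170 mm long; leave it alone
- driver: bystander: a blue-handled screwdriver lying flat, 222 mm long; leave it alone

How it is judged:
On the way, in this order (a step that is already met when the one before it is completed fails the run):
1. the offcut lies flat and lengthwise on the bed between jaw and fence, released (z of block in the frame of clamp between 0.009 and 0.016 m and x of block in the frame of clamp between -0.018 and 0.018 m and angle between the y axis of block and the y axis of clamp, either way round below 0.15 rad and y of block in the frame of clamp between 0.035 and 0.08 m and contact force between the fingers and block below 0.1 N), for 0.2 s.
2. the pawl has dropped in behind the red tooth and holds it (distance between red_tooth and pawl_nose below 0.0045 m), for 0.2 s.
At the end, for the whole second after the job is handed in: The red tooth rests on the pawl (face within 4.5 mm of the nose point), wheel and knob at rest; the offcut lies flat on the bed against the fence (within 6 mm), within 18 mm of the centre line and 0.15 rad of the clamp, squeezed by the jaw with over 3 N; block and knob released (distance between red_tooth and pawl_nose below 0.0045 m and angular speed of knob below 0.3 rad/s and z of block in the frame of clamp between 0.009 and 0.016 m and x of block in the frame of clamp between -0.018 and 0.018 m and angle between the y axis of block and the y axis of clamp, either way round below 0.15 rad and y of block in the frame of clamp between 0.069 and 0.081 m and contact force between jaw and block above 3 N and contact force between the fingers and knob below 0.1 N and contact force between the fingers and block below 0.1 N); the robot touches nothing.
It fails at once if the wheel is wound on to the tooth after the red one (x of red_tooth in the frame of clamp below -0.0195 m and y of red_tooth in the frame of clamp below -0.14 m).
It fails at once if the knob is squeezed or pushed hard (over 70 N) (contact force between the fingers and knob above 70 N).
It fails at once if the robot touches the pawl (over 2 N) (contact force between any of the fingers, the arm and pawl above 2 N).
It fails at once if the jar, tape, bearing, pliers or screwdriver is moved more than 30 mm (distance of any of jar, tape, bearing, pliers, driver from where it was at the start of the episode above 0.03 m).
It also fails if it takes over 72 s, if anything falls off the work surface, if the arm or the gripper's body presses on something with over 40 N, if the wrist force passes 120 N, or if a joint passes its speed limit or range.

ROBOT

A 7-joint arm with a two-finger parallel gripper is mounted at the origin on a cart in front of the work surface, level with it; the furniture and walls round the work are solid. World frame = base frame: x ahead of the robot, y to its left, z up, the work surface at z = 0. Lengths are in m, angles in rad, forces in N, time in s.
With the tool pointing down it reaches from about 0.425 to 0.95 m from the base axis. Payload 4.7 kg.
Tool frame: the origin (TCP) lies on the centre line of the jaws, within the pads' length; the fingertips stand 8 mm ahead of it and the grasp point (between the pads) lies 11 mm behind it; z points along the fingers, y is the line along which they close (so a half turn about z gives the same grasp; the last joint's range is limited). The gripper opens to 85 mm and grips with 20 to 120 N. Pads are 22 mm wide; open, the fingers measure 114 mm over their backs; the gripper's body (76 mm by 85 mm) begins 54 mm behind the grasp point. The pads swing forward as they close: fully open they stand 13 mm farther back than shut.
Start: joints at [1.211, 0.469, -0.049, 1.532, 0.024, 1.141, -0.082], TCP at [0.219, -0.638, 0.239] pointing down, gripper open.
Joint ranges: [-2.59, 2.59], [-0.33, 1.99], [-1.39, 1.29], [0.1, 2.45], [-1.04, 4.18], [0.21, 1.99], [-2.66, 2.66]. Speed limits (rad/s): [2.57, 2.57, 3.14, 3.14, 3.14, 3.14, 3.14].

INTERFACE

Orientations are given as a unit quaternion [x, y, z, w].
In Python, from bench import * gives the robot as it stands.
- The arm moves only by the shell command python3 -m jog 'ROWS' [FORCE]. ROWS is a JSON object of lists of equal length, an entry for each row: "linear": the shift along the world's x, y, z in mm, a list of three; "roll": the turn about the world's z in degrees; "jaw": the gripper's target within -1 to 1 (fully open at 1, half-way at 0, shut at -1). In form: {"linear": [[x, y, z], ...], "roll": [roll, ...], "jaw": [jaw, ...]}. A call has 1 to 5 rows; each row shifts and turns the commanded pose from where the row before left it; what a row does not reach is not made up. A row lasts 1/8 s, in which the tool goes at most 62.5 mm and 10.7 degrees, less where a joint would pass 70% of its speed; a pose out of reach is approached as far as the arm can. A call is refused whole if a number of a shift passes 62.5 or a number of a turn 10.7, either way. A call with a gripper value outside its range is refused whole. The fingers move at their own pace and stop on an object; FORCE is the grip in N (left out, the last holds). Time passes only in rows, so rows that do not move let the fingers close. It gives the time, the measured TCP pose, the force, the opening and the grip force at its end, in the units of the state.
- get_obs(): the state, without advancing time (a new reading comes with each control period).
- capture(name): name is "scene" or "top" or "wrist"; returns a dict with "img" (400x640x3 uint8, red, green, blue), "K" (3x3 intrinsics, pixels), "k1" (the pictures are not rectified: a ray, as slopes to the right and down, at radius r is drawn at 1 + k1 r^2 times it, then the intrinsics apply), "eye" and "attitude" of the camera in the world. Camera axes: x right, y down, z forward; pixel columns grow to the right and rows downward; lengths in m; the calibration is good to about 2 mm. A picture is of the moment at which its call begins. There is no depth.
- job_done(): hands the job in; it is judged then, once.
The state is a dict: "clock": time; "joints": joint angles; "qd": joint speeds; "effort": joint torques, N m; "position": TCP position; "ee_rot": TCP orientation; "contact_force": force on the tool from outside, world axes, zero at the start; "wrist_torque": the same for the moment, N m; "grip_width": opening from 0.0 (shut) to 1.0 (fully open); "grasp_force": force on a finger pad.
Only numpy, scipy, OpenCV 4.12 (cv2) and the standard library are available. Lean on these libraries where they do the work, as an engineer would, in place of code of your own. Each camera call takes 0.05 s, during which the arm holds its last target. There are 200 camera calls.

## Working session

There is one attempt and no reset: what is moved stays moved. The work goes in short steps, Python scripts to look and compute and a shell command to move; the robot and the scene stay as the last step left them, time stands still between calls to the robot, and variables do not carry over. Pictures are saved under pics/ and viewed, at most 10 in all, crops included, and the job is handed in when it is done.

```bash
mkdir -p pics; ls
cat > h.py <<'E'
from bench import *
import numpy as np, cv2
from scipy.spatial.transform import Rotation as R
def att(c):
    a=np.array(c["attitude"],float)
    return a if a.shape==(3,3) else R.from_quat(a).as_matrix()
def ray(c,uv):
    K=np.array(c["K"]);uv=np.atleast_2d(np.array(uv,float))
    d=(uv-K[:2,2])/[K[0,0],K[1,1]]; s=d.copy()
    for _ in range(20): s=d/(1+c["k1"]*(s**2).sum(1,keepdims=True))
    r=np.c_[s,np.ones(len(s))]@att(c).T
    return np.array(c["eye"]),r/np.linalg.norm(r,axis=1,keepdims=True)
def onz(c,uv,z):
    e,r=ray(c,uv); return e+r*((z-e[2])/r[:,2])[:,None]
def tri(c1,p1,c2,p2):
    e1,r1=ray(c1,p1);e2,r2=ray(c2,p2);r1=r1[0];r2=r2[0]
    t=np.linalg.lstsq(np.c_[r1,-r2],e2-e1,rcond=None)[0]
    a=e1+t[0]*r1;b=e2+t[1]*r2
    return (a+b)/2,np.linalg.norm(a-b)
def proj(c,P):
    q=(np.atleast_2d(P)-np.array(c["eye"]))@att(c); s=q[:,:2]/q[:,2:]
    s=s*(1+c["k1"]*(s**2).sum(1,keepdims=True)); K=np.array(c["K"])
    return s*[K[0,0],K[1,1]]+K[:2,2]
def save(n,im): cv2.imwrite(f"pics/{n}.png",cv2.cvtColor(im,cv2.COLOR_RGB2BGR))
E
python3 - <<'E'
from h import *
for n in("scene","top"):
    c=capture(n); save(n+"0",c["img"]); print(n,c["K"],c["k1"],c["eye"],c["attitude"])
o=get_obs(); print(o["clock"],o["position"],o["ee_rot"],o["contact_force"])
E
```

```text
pics
scene [[375.17457209   0.         320.21306195]
 [  0.         375.17457209 196.51420811]
 [  0.           0.           1.        ]] -0.008562468817230993 [-0.13835006 -0.72027551  1.07157445] [ 0.87231824 -0.31656804  0.13246297 -0.34828023]
top [[462.35213874   0.         325.98800923]
 [  0.         462.35213874 201.35396823]
 [  0.           0.           1.        ]] 0.00591801721098903 [0.44149073 0.03384205 1.51882843] [-0.70206276  0.71166772 -0.01707142  0.01858751]
0.1 [ 0.2191209  -0.63789735  0.23833644] [ 9.86344865e-01  1.64690581e-01 -1.75433719e-04 -8.88765626e-04] [0.12303551 0.32380072 0.25150422]
```

View pics/scene0.png

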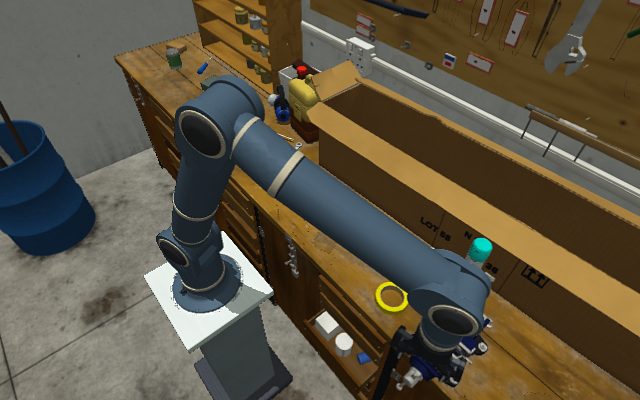

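View pics/top0.png

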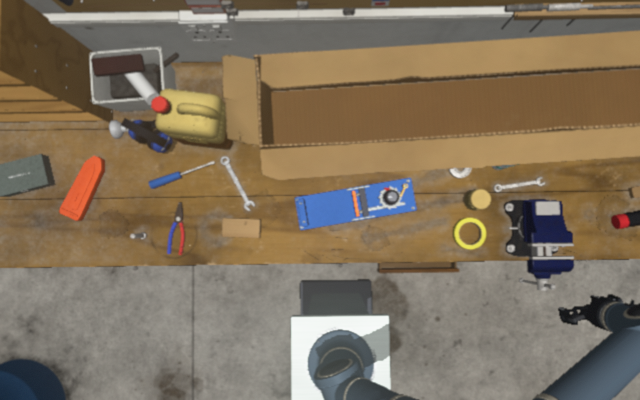

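The top view shows the offcut at about (241,228), the clamp from (298,212) to (415,195), the knob at about (390,197) and the orange jaw at about (357,203). The arm hides the clamp in the scene view. I'll measure the coarse positions from the top view.

Run:
```python
from h import *
c=capture("top"); im=c["img"]; hsv=cv2.cvtColor(im,cv2.COLOR_RGB2HSV)
def big(m,box):
    k=np.zeros_like(m);x0,y0,x1,y1=box;k[y0:y1,x0:x1]=m[y0:y1,x0:x1]
    cs=cv2.findContours(k,cv2.RETR_EXTERNAL,cv2.CHAIN_APPROX_NONE)[0]
    return max(cs,key=cv2.contourArea)
def rect(m,box,z,n):
    b=cv2.boxPoints(cv2.minAreaRect(big(m,box))); P=onz(c,b,z)
    print(n,b.round(1).tolist(),P.mean(0).round(4)); 
    for i in range(2):
        d=P[i+1]-P[i]; print("  side",np.linalg.norm(d).round(4),np.degrees(np.arctan2(d[1],d[0])).round(1))
rect(cv2.inRange(hsv,(100,120,60),(125,255,255)),(285,165,425,240),.012,"clamp")
rect(cv2.inRange(hsv,(5,180,150),(18,255,255)),(340,180,375,225),.04,"jaw")
print(hsv[228,241],hsv[228,215],hsv[240,241],hsv[203,357])
for t in(150,165,175):
    m=((im.astype(int)[...,2]>60)&(hsv[...,2]>t)).astype(np.uint8)*255
    rect(m,(210,208,272,248),.034,"block%d"%t)
print("knob",onz(c,[390,197],.084),"jar",onz(c,[478,200],.079))
big_=cv2.resize(im[160:260,200:500],None,fx=2.66,fy=2.66,interpolation=cv2.INTER_CUBIC);save("top1",big_)
print("box edge",onz(c,[[265,178],[390,170],[265,150]],.0),onz(c,[[265,178]],.2))
```

```text
clamp [[294.8999938964844, 197.1999969482422], [350.20001220703125, 188.0], [355.5, 220.10000610351562], [300.20001220703125, 229.3000030517578]] [0.4939 0.0395 0.012 ]
  side 0.1831 -81.3
  side 0.1062 -171.5Traceback (most recent call last):
  File "<stdin>", line 13, in <module>
  File "<stdin>", line 8, in rect
  File "<stdin>", line 6, in big
ValueError: max() iterable argument is empty
```

Run:
```python
from h import *
c=capture("top"); im=c["img"]; hsv=cv2.cvtColor(im,cv2.COLOR_RGB2HSV)
def rect(m,box,z,n):
    k=np.zeros_like(m);x0,y0,x1,y1=box;k[y0:y1,x0:x1]=m[y0:y1,x0:x1]
    cs=[a for a in cv2.findContours(k,cv2.RETR_EXTERNAL,cv2.CHAIN_APPROX_NONE)[0] if cv2.contourArea(a)>15]
    if not cs: print(n,"none"); return
    b=cv2.boxPoints(cv2.minAreaRect(np.vstack(cs))); P=onz(c,b,z)
    print(n,b.round(1).tolist(),P.mean(0).round(4)); 
    for i in range(2):
        d=P[i+1]-P[i]; print("  side",np.linalg.norm(d).round(4),np.degrees(np.arctan2(d[1],d[0])).round(1))
rect(cv2.inRange(hsv,(100,120,60),(125,255,255)),(285,165,425,240),.012,"clamp")
print(hsv[228,241],hsv[228,215],hsv[240,241],hsv[203,357])
rect(cv2.inRange(hsv,(5,150,150),(20,255,255)),(340,180,375,225),.04,"jaw")
for t in(150,165,175):
    m=((im.astype(int)[...,2]>60)&(hsv[...,2]>t)).astype(np.uint8)*255
    rect(m,(210,208,272,248),.034,"block%d"%t)
print("knob",onz(c,[390,197],.084),"jar",onz(c,[478,200],.079))
big_=cv2.resize(im[160:260,200:500],None,fx=2.66,fy=2.66,interpolation=cv2.INTER_CUBIC);save("top1",big_)
print("box edge",onz(c,[[265,178],[390,170],[265,150]],.0),onz(c,[[265,178]],.2))
```

```text
clamp [[294.79998779296875, 197.1999969482422], [410.29998779296875, 177.5], [415.79998779296875, 209.60000610351562], [300.29998779296875, 229.39999389648438]] [ 0.5097 -0.0591  0.012 ]
  side 0.3832 -81.1
  side 0.1066 -171.6
[ 17 106 183] [ 17 131 117] [ 18 132 153] [164  68 181]
jaw [[352.3999938964844, 192.10000610351562], [354.0, 191.8000030517578], [357.79998779296875, 214.89999389648438], [356.20001220703125, 215.10000610351562]] [ 0.5081 -0.0565  0.04  ]
  side 0.0053 -81.3
  side 0.0748 -171.5
block150 [[221.1999969482422, 246.3000030517578], [222.10000610351562, 217.89999389648438], [271.8999938964844, 219.5], [271.0, 247.89999389648438]] [0.4188 0.2926 0.034 ]
  side 0.0907 -2.0
  side 0.1601 -92.6
block165 [[223.0, 219.0], [258.0, 219.0], [258.0, 237.0], [223.0, 237.0]] [0.4347 0.3118 0.034 ]
  side 0.1124 -90.8
  side 0.0576 179.7
block175 [[224.0, 220.0], [258.0, 220.0], [258.0, 236.0], [224.0, 236.0]] [0.4347 0.3102 0.034 ]
  side 0.1091 -90.8
  side 0.0512 179.7
knob [[ 0.52476671 -0.16264269  0.084     ]] jar [[ 0.51194874 -0.43694646  0.079     ]]
box edge [[ 0.59804293  0.23667585  0.        ]
 [ 0.61885055 -0.17596896  0.        ]
 [ 0.69102386  0.23602482  0.        ]] [[0.57742807 0.20996661 0.2       ]]
```

View pics/top1.png

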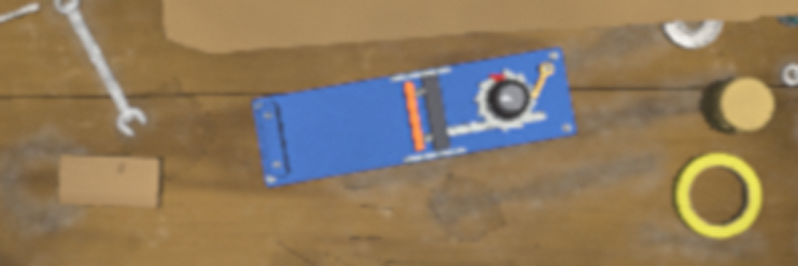

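The crop shows the clamp with its fence at the left end, the jaw at about (415,117), the knob at about (508,97), the red tooth just above-left of the knob, and the pawl at upper right. The offcut is at (110,180) with its length along world y. Next I'll move over it, about 18 cm above.

```bash
python3 -m jog '{"linear":[[50,60,0],[50,60,0],[50,60,0],[50,60,0],[50,60,0]],"roll":[10,10,10,10,10],"jaw":[1,1,1,1,1]}' && python3 -m jog '{"linear":[[0,60,0],[0,60,0],[0,60,0],[0,60,0],[0,60,0]],"roll":[10,10,1,0,0],"jaw":[1,1,1,1,1]}' && python3 -m jog '{"linear":[[0,60,0],[0,60,0],[0,60,0],[-10,60,0],[-20,60,0]],"roll":[0,0,0,0,0],"jaw":[1,1,1,1,1]}'
python3 -m jog '{"linear":[[-5,49,0],[0,0,0],[0,0,0]],"roll":[0,0,0],"jaw":[1,1,1]}'
python3 - <<'E'
from h import *
for n in("wrist","scene"):
    c=capture(n); save(n+"2",c["img"]); print(n,c["eye"],c["attitude"])
np.save("w1.npy",c,allow_pickle=True)
o=get_obs(); print(o["clock"],o["position"],o["ee_rot"],o["grip_width"])
E
```

```text
clock: 0.82
position: [0.4203, -0.3967, 0.2394]
ee_rot: [0.823, 0.568, 0.0, 0.0]
contact_force: [-0.3, -0.2, 0.8]
grip_width: 0.997
grasp_force: 0.0
clock: 1.45
position: [0.419, -0.0965, 0.2395]
ee_rot: [0.708, 0.707, 0.0, 0.0]
contact_force: [2.1, -0.5, 1.3]
grip_width: 1.0
grasp_force: 0.0
clock: 2.08
position: [0.3895, 0.2028, 0.2396]
ee_rot: [0.708, 0.706, 0.001, 0.0]
contact_force: [1.0, 0.7, -0.8]
grip_width: 1.0
grasp_force: 0.0
clock: 2.45
position: [0.3846, 0.2491, 0.239]
ee_rot: [0.708, 0.707, -0.001, 0.0]
contact_force: [0.2, -0.6, 0.6]
grip_width: 1.003
grasp_force: 0.0
wrist [0.38481253 0.32965306 0.37372807] [ 9.87587932e-01 -3.85810766e-04 -5.66605107e-04  1.57065610e-01]
scene [-0.13835006 -0.72027551  1.07157445] [ 0.87231824 -0.31656804  0.13246297 -0.34828023]
2.55 [0.38502351 0.24828757 0.2390139 ] [ 7.08361417e-01  7.05849656e-01 -5.07410593e-04  3.27737950e-04] 0.9975486636811172
```

View pics/wrist2.png

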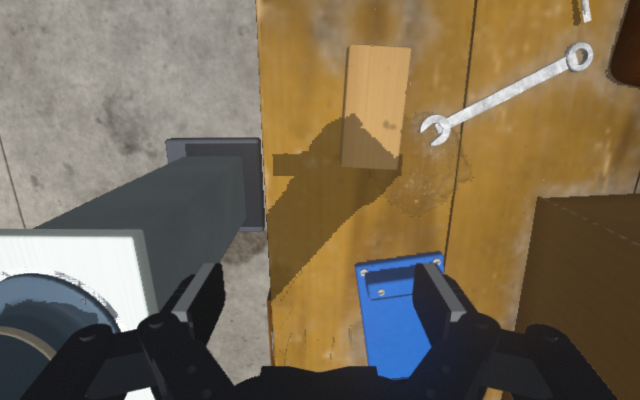

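View pics/scene2.png

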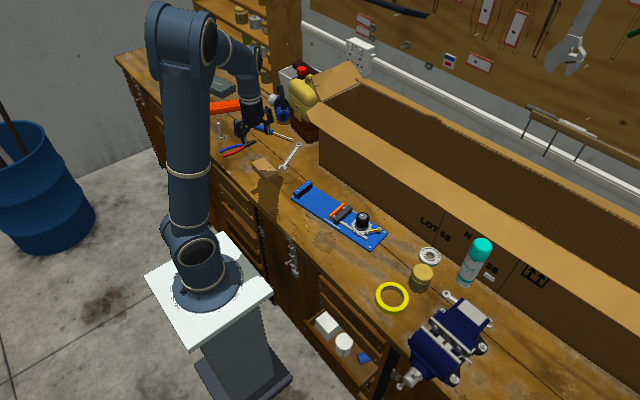

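The wrist view shows the offcut's top face with corners at about (349,45), (411,48), (402,170), (343,167), and the fence at about (400,285). The scene view now shows the clamp and knob, whose top is at about (362,215). I'll triangulate the heights.

Run:
```python
from h import *
w=capture("wrist");t=capture("top");s=capture("scene")
W=[(349,45),(411,48),(402,170),(343,167)];T=[(223,237),(223.5,219.5),(259.5,219.5),(259,237)]
for a,b in zip(W,T):
    P,g=tri(w,a,t,b); print("corner",P.round(4),g.round(4),onz(w,a,.034)[0].round(4))
P=onz(w,W,.034); print("blk centre wrist",P.mean(0).round(4),"len",np.linalg.norm(P[0]-P[3]),np.linalg.norm(P[1]-P[2]),"wid",np.linalg.norm(P[0]-P[1]),np.linalg.norm(P[3]-P[2]))
d=P[0]-P[3]+P[1]-P[2]; print("y-axis angle",np.degrees(np.arctan2(d[1],d[0])))
# knob top disc: dark blob in both
def knob(c,box):
    x0,y0,x1,y1=box; g=c["img"][y0:y1,x0:x1].max(2); m=(g<75).astype(np.uint8)
    n,l,st,ce=cv2.connectedComponentsWithStats(m); o=[(st[i,4],(st[i,:4]+[x0,y0,0,0]).tolist(),(ce[i]+[x0,y0]).round(1)) for i in range(1,n) if st[i,4]>30]; print(o)
knob(t,(378,184,404,212));knob(s,(345,200,380,245))
print("proj of est. knob top",proj(t,[.5267,-.1692,.084]),proj(s,[.5267,-.1692,.084]))
# flap height
print("flap",tri(s,(322,128),t,(281,179.5)))
z=s["img"][160:270,270:410]; save("sc3",cv2.resize(z,None,fx=5,fy=5,interpolation=cv2.INTER_CUBIC))
```

```text
corner [0.4099 0.3681 0.0498] 0.0092 [0.4143 0.3737 0.034 ]
corner [0.4638 0.3635 0.0644] 0.0086 [0.4735 0.3713 0.034 ]
corner [0.4655 0.2522 0.0451] 0.0109 [0.473  0.2525 0.034 ]
corner [0.408  0.2541 0.0298] 0.0063 [0.4107 0.2559 0.034 ]
blk centre wrist [0.4429 0.3134 0.034 ] len 0.11789769907379599 0.1187849893769365 wid 0.05920150890390007 0.06235701056955967
y-axis angle 89.01524448229866
[(np.int32(45), [384, 191, 11, 13], array([387.3, 198. ]))]
[(np.int32(49), [369, 200, 11, 8], array([375.6, 202.3])), (np.int32(166), [355, 212, 15, 19], array([361.8, 222. ]))]
proj of est. knob top [[392.09822349 196.35017062]] [[361.33253161 216.6841437 ]]
flap (array([0.5831092 , 0.14486743, 0.25619498]), np.float64(0.042508981769224734))
```

View pics/sc3.png

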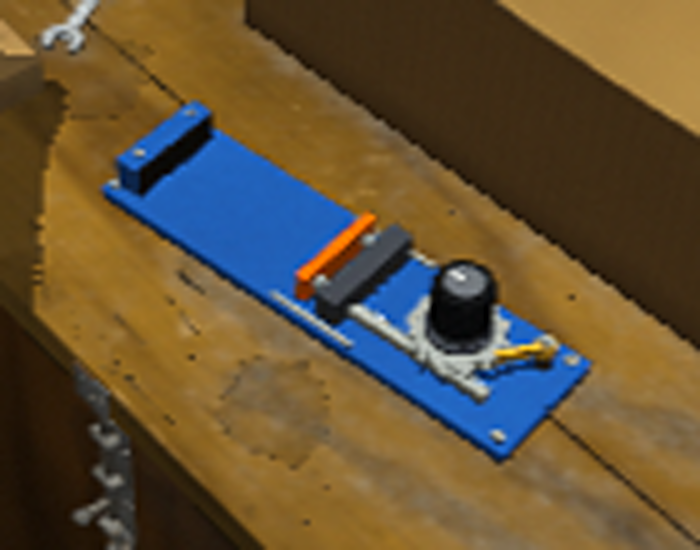

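The close-up shows the fence end at (165,140), the jaw at (335,255), the knob at (462,300), and the pawl to the right of the knob. Wrist and top disagree by 8 mm in x on the offcut, so I'll take a second wrist position above it.

```bash
cat > blk.py <<'E'
from h import *
w=capture("wrist"); im=w["img"]; hsv=cv2.cvtColor(im,cv2.COLOR_RGB2HSV)
import sys
save(sys.argv[1],im)
m=cv2.inRange(hsv,(8,60,150),(20,150,255)); m[300:]=0
m=cv2.morphologyEx(m,cv2.MORPH_OPEN,np.ones((5,5)))
cs=cv2.findContours(m,cv2.RETR_EXTERNAL,cv2.CHAIN_APPROX_NONE)[0]
k=max(cs,key=cv2.contourArea); b=cv2.boxPoints(cv2.minAreaRect(k)); P=onz(w,b,.034)
print(b.round(1).tolist(),P.mean(0).round(4),[np.linalg.norm(P[i+1]-P[i]).round(4) for i in(0,1)],get_obs()["position"].round(4) if hasattr(get_obs()["position"],"round") else get_obs()["position"])
np.save(sys.argv[1]+".npy",dict(w,b=b),allow_pickle=True)
E
python3 blk.py wa; python3 -m jog '{"linear":[[20,0,-20],[20,0,-20],[15,0,-10],[0,0,0],[0,0,0]],"roll":[0,0,0,0,0],"jaw":[1,1,1,1,1]}'; python3 blk.py wb
```

```text
[[303.0, 16.600000381469727], [399.20001220703125, -4.800000190734863], [432.8999938964844, 147.0], [336.79998779296875, 168.39999389648438]] [0.4347 0.337  0.034 ] [np.float64(0.0903), np.float64(0.1466)] [0.385  0.2489 0.2393]
clock: 3.38
position: [0.4392, 0.2503, 0.1899]
ee_rot: [0.707, 0.707, 0.0, 0.0]
contact_force: [-0.1, -0.4, -1.0]
grip_width: 0.997
grasp_force: 0.0
[[238.10000610351562, 11.399999618530273], [392.20001220703125, -33.79999923706055], [438.6000061035156, 124.5], [284.5, 169.6999969482422]] [0.456  0.3486 0.034 ] [np.float64(0.1247), np.float64(0.1292)] [0.4392 0.2504 0.1901]
```

View pics/wb.png

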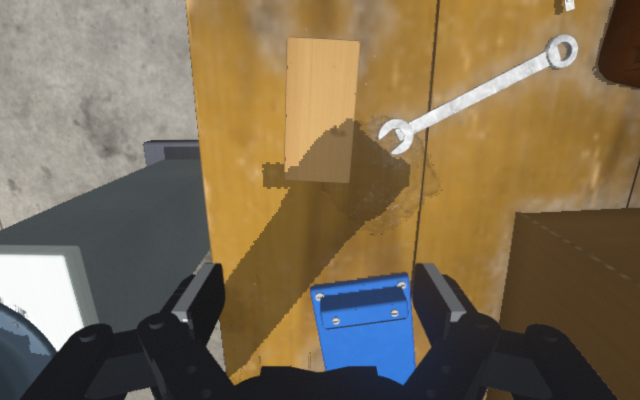

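The second wrist view has the offcut corners at (288,38), (360,41), (350,183), (285,181). The fence top's outer edge is at about (312,285)–(410,274).

Run:
```python
from h import *
a=np.load("wa.npy",allow_pickle=True).item();b=np.load("wb.npy",allow_pickle=True).item()
A=[(349,45),(411,48),(402,170),(343,167)];B=[(288,38),(360,41),(350,183),(285,181)]
for p,q in zip(A,B):
    P,g=tri(a,p,b,q); print(P.round(4),g.round(4))
P=onz(b,B,.034); print(P.round(4),P.mean(0).round(4)); d=P[0]-P[3]+P[1]-P[2]; print(np.degrees(np.arctan2(d[1],d[0])))
print("fence corners pred", proj(b,[[.5053-.1516*.165-.988*.055, -.0309+.988*.165-.055*.153,.012]]), onz(b,[(312,285),(410,274)],.012))
```

```text
[0.4146 0.3747 0.0326] 0.0006
[0.4721 0.3714 0.04  ] 0.0007
[0.4654 0.2605 0.0628] 0.0021
[0.41   0.2586 0.0448] 0.0
[[0.4147 0.3748 0.034 ]
 [0.4728 0.3726 0.034 ]
 [0.468  0.2539 0.034 ]
 [0.4089 0.2558 0.034 ]] [0.4411 0.3143 0.034 ]
87.42375924224267
fence corners pred [[306.3198093  292.73226603]] [[0.4322502  0.13350812 0.012     ]
 [0.5381018  0.14680286 0.012     ]]
```

```bash
python3 -m jog '{"linear":[[2,32,-20],[0,32,-40],[0,0,-50],[0,0,-40],[0,0,-26]],"roll":[-2,0,0,0,0],"jaw":[1,1,1,1,1]}'; python3 -m jog '{"linear":[[0,0,0],[0,0,0],[0,0,0],[0,0,0],[0,0,0]],"roll":[0,0,0,0,0],"jaw":[1,-1,-1,-1,-1]}' 40; python3 -m jog '{"linear":[[0,0,0],[0,0,0]],"roll":[0,0],"jaw":[-1,-1]}'
```

```text
clock: 4.05
position: [0.4408, 0.3139, 0.0123]
ee_rot: [0.719, 0.695, -0.0, -0.0]
contact_force: [0.1, 0.2, 0.1]
grip_width: 0.998
grasp_force: 0.0
clock: 4.68
position: [0.4425, 0.3149, 0.0152]
ee_rot: [0.72, 0.694, 0.002, 0.0]
contact_force: [-1.6, -0.6, 7.3]
grip_width: 0.694
grasp_force: 44.7
clock: 4.92
position: [0.4425, 0.3149, 0.0152]
ee_rot: [0.72, 0.694, 0.002, 0.0]
contact_force: [-0.7, -0.1, 7.3]
grip_width: 0.691
grasp_force: 44.7
```

```bash
python3 -m jog '{"linear":[[0,0,30],[0,0,60],[0,0,60],[0,-30,60],[0,-60,20]],"roll":[0,0,0,0,5],"jaw":[-1,-1,-1,-1,-1]}'; python3 -m jog '{"linear":[[10,-60,0],[10,-60,0],[10,-60,0],[10,-60,0],[10,-60,0]],"roll":[5,0,0,0,0],"jaw":[-1,-1,-1,-1,-1]}'; python3 -m jog '{"linear":[[0,0,0],[0,0,0],[0,0,0]],"roll":[0,0,0],"jaw":[-1,-1,-1]}'
python3 - <<'E'
from h import *
w=capture("wrist"); save("wc",w["img"]); np.save("wc.npy",w,allow_pickle=True)
E
```

```text
clock: 5.55
position: [0.4424, 0.2292, 0.2433]
ee_rot: [0.686, 0.728, 0.004, 0.001]
contact_force: [2.4, -0.9, -1.8]
grip_width: 0.694
grasp_force: 44.1
clock: 6.18
position: [0.4913, -0.0753, 0.2397]
ee_rot: [0.656, 0.754, 0.0, 0.001]
contact_force: [1.2, 0.7, -1.0]
grip_width: 0.692
grasp_force: 44.1
clock: 6.55
position: [0.4913, -0.0716, 0.2393]
ee_rot: [0.655, 0.755, 0.0, 0.0]
contact_force: [-0.8, 0.1, -1.7]
grip_width: 0.695
grasp_force: 44.1
```

View pics/wc.png

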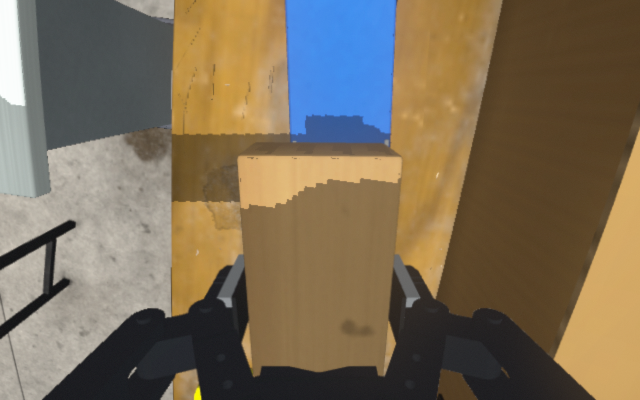

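The wrist view shows the held offcut gripped square (x about 240–401) and the plate edges at about x=288 and x=395. The fence is out of frame above, so I'll shift 90 mm towards it.

```bash
python3 -m jog '{"linear":[[0,50,0],[0,40,0],[0,0,0],[0,0,0]],"roll":[0,0,0,0],"jaw":[-1,-1,-1,-1]}'
python3 - <<'E'
from h import *
w=capture("wrist"); save("wd",w["img"]); np.save("wd.npy",w,allow_pickle=True)
for n in("wc","wd"):
    w=np.load(n+".npy",allow_pickle=True).item(); hsv=cv2.cvtColor(w["img"],cv2.COLOR_RGB2HSV)
    m=cv2.inRange(hsv,(100,120,40),(125,255,255)); m[:,:230]=0;m[:,460:]=0
    L=[];Rr=[]
    rows=[r for r in range(400) if (m[r]>0).sum()>80]
    print(n,"rows",rows[0],rows[-1])
    for r in range(rows[0]+8,min(rows[-1],135),4):
        x=np.where(m[r]>0)[0]; L.append((x[0],r)); Rr.append((x[-1]+1,r))
    for q in(L,Rr):
        P=onz(w,q,.012); vx=cv2.fitLine(P[:,:2].astype(np.float32),cv2.DIST_HUBER,0,.001,.001).ravel(); a=np.degrees(np.arctan2(vx[1],vx[0]))%180
        print(q[0],q[-1]," angle",a.round(2),"x at y=.0363,.1:",(vx[2]+(.0363-vx[3])*vx[0]/vx[1]).round(4),(vx[2]+(.1-vx[3])*vx[0]/vx[1]).round(4))
E
```

```text
clock: 7.1
position: [0.4914, 0.0168, 0.239]
ee_rot: [0.656, 0.755, -0.0, 0.0]
contact_force: [-0.4, -0.5, -2.2]
grip_width: 0.693
grasp_force: 44.0
wc rows 0 141
(np.int64(286), 8) (np.int64(290), 132)  angle 98.79 x at y=.0363,.1: 0.4445 0.4346
(np.int64(396), 8) (np.int64(390), 132)  angle 98.79 x at y=.0363,.1: 0.5538 0.544
wd rows 58 141
(np.int64(275), 66) (np.int64(278), 134)  angle 98.78 x at y=.0363,.1: 0.4444 0.4346
(np.int64(380), 66) (np.int64(377), 134)  angle 98.07 x at y=.0363,.1: 0.553 0.544
```

View pics/wd.png

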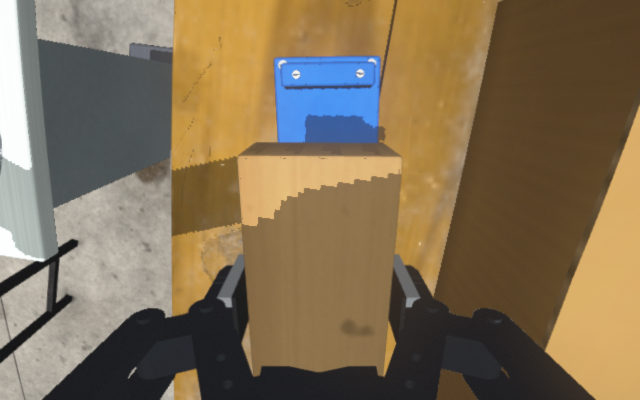

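The wrist view shows the plate's far end at about (328,57) and the fence band at rows 62–88.

Run:
```python
from h import *
w=np.load("wd.npy",allow_pickle=True).item(); th=np.radians(8.8)
yd=np.array([-np.sin(th),np.cos(th)]);xd=np.array([np.cos(th),np.sin(th)])
E=onz(w,(328,57),.012)[0][:2]; print("plate end",E)
cl=np.array([.4989,.0363])  # on centre line
o=cl+yd*(yd@(E-cl)-.165); print("origin",o)
ft=np.array([[(o-xd*.0+yd*.135)[0],(o+yd*.135)[1],.042]]); print("fence inner top edge mid predicted px",proj(w,ft))
bed=o+yd*.067;print("bed",bed,"knob",o-yd*.140)
t=np.array(get_obs()["position"]);zt=t[2]-.0152+.034
c=onz(w,[(240,156),(401,156)],zt); print("block far top edge",c,"TCP",t,"along",(c.mean(0)[:2]-t[:2])@yd, "across",(c.mean(0)[:2]-t[:2])@xd)
```

```text
plate end [0.48474142 0.13417184]
origin [ 0.50901454 -0.02903593]
fence inner top edge mid predicted px [[327.99903035  87.20829812]]
bed [0.49876449 0.03717537] knob [ 0.53043255 -0.16738791]
block far top edge [[0.45566371 0.07201142 0.25769701]
 [0.51226319 0.08001922 0.25769701]] TCP [0.49150439 0.01611082 0.23889701] along 0.06035298892027522 across 0.0017123651183554417
```

```bash
python3 -m jog '{"linear":[[3,11,0],[3,11,-40],[0,0,-60],[0,0,-60],[0,0,-40]],"roll":[0.8,0,0,0,0],"jaw":[-1,-1,-1,-1,-1]}'; python3 -m jog '{"linear":[[0,0,-8],[0,0,0],[0,0,0]],"roll":[0,0,0],"jaw":[-1,-1,-1]}'
```

```text
clock: 7.78
position: [0.4968, 0.0384, 0.0364]
ee_rot: [0.651, 0.759, -0.001, -0.001]
contact_force: [0.4, -0.0, -1.0]
grip_width: 0.692
grasp_force: 43.9
clock: 8.15
position: [0.4992, 0.039, 0.0328]
ee_rot: [0.651, 0.759, 0.001, 0.001]
contact_force: [0.0, -0.4, -1.4]
grip_width: 0.698
grasp_force: 44.0
```

```bash
python3 -m jog '{"linear":[[0,0,-3],[0,0,-1],[0,0,0]],"roll":[0,0,0],"jaw":[-1,-1,-1]}'; python3 -m jog '{"linear":[[0,0,-1],[0,0,0],[0,0,0]],"roll":[0,0,0],"jaw":[-1,-1,-1]}'
```

```text
clock: 8.52
position: [0.4978, 0.0385, 0.0273]
ee_rot: [0.651, 0.759, 0.0, 0.0]
contact_force: [-0.1, -1.2, 0.9]
grip_width: 0.695
grasp_force: 44.3
clock: 8.9
position: [0.4978, 0.0385, 0.0272]
ee_rot: [0.651, 0.759, -0.0, 0.001]
contact_force: [-3.5, -2.3, 10.6]
grip_width: 0.696
grasp_force: 45.6
```

```bash
python3 -m jog '{"linear":[[0,0,0],[0,0,0],[0,0,10],[0,0,40],[0,0,60]],"roll":[0,0,0,0,0],"jaw":[1,1,1,1,1]}'; python3 -m jog '{"linear":[[0,-40,60],[10,-60,40],[10,-60,0],[10,-60,0],[7,-40,0]],"roll":[0,0,0,0,0],"jaw":[1,1,1,1,1]}';  python3 -m jog '{"linear":[[0,0,0],[0,0,0],[0,0,0]],"roll":[0,0,0],"jaw":[1,1,1]}'
python3 - <<'E'
from h import *
w=capture("wrist"); save("we",w["img"]); np.save("we.npy",w,allow_pickle=True)
E
```

```text
clock: 9.52
position: [0.4964, 0.0386, 0.1364]
ee_rot: [0.651, 0.759, -0.001, -0.002]
contact_force: [1.1, -1.2, -0.4]
grip_width: 0.997
grasp_force: 0.0
clock: 10.15
position: [0.5329, -0.211, 0.2229]
ee_rot: [0.652, 0.758, -0.0, 0.0]
contact_force: [0.2, 0.9, 0.3]
grip_width: 1.003
grasp_force: 0.0
clock: 10.52
position: [0.5332, -0.2055, 0.2227]
ee_rot: [0.65, 0.76, 0.0, -0.0]
contact_force: [-0.5, 0.4, -0.3]
grip_width: 1.005
grasp_force: 0.0
```

View pics/we.png

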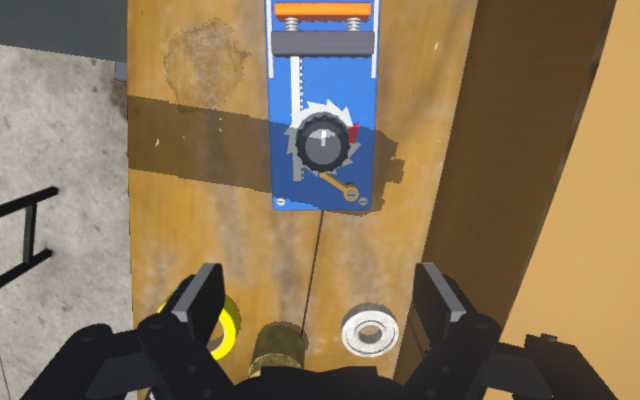

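The wrist view shows the knob top at (323,141), the red tooth at (354,131), and the brass pawl from its pivot at (351,193) to its nose at about (322,174). The jaw is at y≈10 px, and the offcut is above the frame. Next I'll get angles and positions by masks, plus a second wrist place for heights.

```bash
cat > kn.py <<'E'
from h import *
import sys
def meas(name,save_=True,kn=(323,141)):
    w=capture("wrist"); im=w["img"]; np.save(name+".npy",w,allow_pickle=True)
    hsv=cv2.cvtColor(im,cv2.COLOR_RGB2HSV); return w,hsv
def blobs(w,hsv,box):
    x0,y0,x1,y1=box
    def comp(m,n):
        k=np.zeros_like(m);k[y0:y1,x0:x1]=m[y0:y1,x0:x1]
        c=[a for a in cv2.findContours(k,cv2.RETR_EXTERNAL,cv2.CHAIN_APPROX_NONE)[0]]
        c=max(c,key=cv2.contourArea) if c else None
        return None if c is None else c[:,0,:]
    red=comp(cv2.inRange(hsv,(0,150,60),(4,255,255))|cv2.inRange(hsv,(172,150,60),(180,255,255)),"red")
    brass=comp(cv2.inRange(hsv,(13,110,60),(27,255,255)),"brass")
    dark=comp(cv2.morphologyEx(cv2.inRange(hsv,(0,0,0),(180,255,75)),cv2.MORPH_OPEN,np.ones((7,7))),"dark")
    return red,brass,dark
E
cat > run.py <<'E'
from kn import *
name=sys.argv[1]; box=[int(v) for v in sys.argv[2:6]]
w,hsv=meas(name); red,brass,dark=blobs(w,hsv,box)
th=np.radians(8.8);yd=np.array([-np.sin(th),np.cos(th)]);xd=np.array([np.cos(th),np.sin(th)])
o=np.array([.50901,-.02904]);ax=o-.14*yd
def cf(c,z):
    d=onz(w,c,z)[:,:2]-o; return np.c_[d@xd,d@yd]*1000
if dark is not None:
    (cx,cy),r=cv2.minEnclosingCircle(dark); print("dark",(cx,cy,r),"clamp frame at z.084",cf([(cx,cy)],.084).round(1),"world",onz(w,(cx,cy),.084).round(4),"r mm",np.linalg.norm(onz(w,(cx+r,cy),.084)-onz(w,(cx,cy),.084))*1000)
for n,c in(("red",red),("brass",brass)):
    if c is None: print(n,None); continue
    p=cf(c,.035)-[0,-140]; rr=np.hypot(*p.T); a=np.degrees(np.arctan2(p[:,1],p[:,0]))
    print(n,len(c),"px",c.mean(0).round(1),"bbox",c.min(0),c.max(0),"r",rr.min().round(1),rr.max().round(1),"ang",a.min().round(1),a.max().round(1))
    i=np.argsort(rr)[::-1 if n=="red" else 1][:6]; print("   extreme",[(rr[j].round(1),a[j].round(1)) for j in i])
E
python3 run.py we 265 95 385 205; python3 -m jog '{"linear":[[0,0,-30],[0,-15,-30],[0,0,0],[0,0,0]],"roll":[0,0,0,0],"jaw":[1,1,1,1]}'; python3 run.py wf 240 60 430 260
```

```text
dark (301.0, 145.5, 9.962529182434082) clamp frame at z.084 [[ -17.4 -138.2]] world [[ 0.513  -0.1683  0.084 ]] r mm 8.236553191582853
red 41 px [352.9 132.6] bbox [349 124] [358 141] r 27.1 37.7 ang -1.9 24.9
   extreme [(np.float64(37.7), np.float64(22.4)), (np.float64(37.2), np.float64(24.3)), (np.float64(36.5), np.float64(21.6)), (np.float64(36.3), np.float64(24.9)), (np.float64(36.2), np.float64(20.1)), (np.float64(35.1), np.float64(24.1))]
brass 94 px [379.5 186.2] bbox [373 165] [384 204] r 63.2 92.0 ang -50.7 -21.5
   extreme [(np.float64(63.2), np.float64(-33.3)), (np.float64(63.4), np.float64(-32.1)), (np.float64(63.8), np.float64(-34.1)), (np.float64(64.3), np.float64(-31.6)), (np.float64(64.4), np.float64(-34.8)), (np.float64(64.6), np.float64(-30.4))]
clock: 11.12
position: [0.534, -0.2215, 0.1635]
ee_rot: [0.651, 0.759, 0.001, 0.001]
contact_force: [0.3, 0.1, 0.1]
grip_width: 1.0
grasp_force: 0.0
dark (328.5, 150.5, 28.504484176635742) clamp frame at z.084 [[   2.1 -148.5]] world [[ 0.5338 -0.1754  0.084 ]] r mm 18.560884622969038
red 54 px [363.1 120.9] bbox [357 109] [369 132] r 27.1 37.8 ang -3.6 25.1
   extreme [(np.float64(37.8), np.float64(23.5)), (np.float64(37.5), np.float64(22.4)), (np.float64(37.3), np.float64(25.1)), (np.float64(36.5), np.float64(21.8)), (np.float64(36.4), np.float64(24.5)), (np.float64(36.3), np.float64(20.7))]
brass 533 px [406.4 164.5] bbox [367  60] [429 259] r 51.0 147.8 ang -68.8 44.8
   extreme [(np.float64(51.0), np.float64(2.5)), (np.float64(51.0), np.float64(1.6)), (np.float64(51.0), np.float64(0.7)), (np.float64(51.1), np.float64(-0.1)), (np.float64(51.1), np.float64(-1.0)), (np.float64(51.2), np.float64(-1.9))]
```

Run:
```python
from h import *
a=np.load("we.npy",allow_pickle=True).item();b=np.load("wf.npy",allow_pickle=True).item()
def edges(w,r):
    g=cv2.GaussianBlur(w["img"],(7,7),0)[r].astype(int).sum(1); d=g[6:]-g[:-6]; d[:400]=0
    return d.argmin()+3,d.argmax()+3
for n,w in(("we",a),("wf",b)):
    for r in(40,100,160,220): 
        e=edges(w,r); print(n,r,e, "base on z0",onz(w,(e[0],r),0)[0].round(3), "flap z.2",onz(w,(e[1],r),.2)[0].round(3),"z.25",onz(w,(e[1],r),.25)[0].round(3),"z.15",onz(w,(e[1],r),.15)[0].round(3), "eye",np.round(w["eye"],3) if r==40 else "")
# knob circles
for n,w in(("we",a),("wf",b)):
    g=cv2.cvtColor(w["img"],cv2.COLOR_RGB2GRAY)
    h=cv2.HoughCircles(g[60:260,240:420],cv2.HOUGH_GRADIENT,1.5,40,param1=120,param2=15,minRadius=18,maxRadius=42)
    if h is not None:
        for x,y,r in h[0][:3]:
            x+=240;y+=60;P=onz(w,(x,y),.084)[0];print(n,"circle",x,y,r,P.round(4),(np.linalg.norm(onz(w,(x+r,y),.084)[0]-P)*1000).round(1))
print("pred knob top", proj(a,[.5304,-.1674,.084]),proj(b,[.5304,-.1674,.084]))
th=np.radians(8.8);R2=np.array([[np.cos(th),np.sin(th)],[-np.sin(th),np.cos(th)]])
p=(onz(a,[(322,174),(351,193)],.035)[:,:2]-[.5304,-.1674])@R2.T*1000; print("nose,pivot rel axis",p.round(1),np.degrees(np.arctan2(p[:,1],p[:,0])),np.linalg.norm(p[0]-p[1]))
```

```text
we 40 (np.int64(469), np.int64(605)) base on z0 [ 0.662 -0.05   0.   ] flap z.2 [ 0.645 -0.081  0.2  ] z.25 [ 0.606 -0.095  0.25 ] z.15 [ 0.685 -0.066  0.15 ] eye [ 0.521 -0.126  0.357]
we 100 (np.int64(457), np.int64(587)) base on z0 [ 0.665 -0.108  0.   ] flap z.2 [ 0.647 -0.107  0.2  ] z.25 [ 0.607 -0.113  0.25 ] z.15 [ 0.686 -0.101  0.15 ] eye 
we 160 (np.int64(444), np.int64(566)) base on z0 [ 0.668 -0.172  0.   ] flap z.2 [ 0.647 -0.136  0.2  ] z.25 [ 0.607 -0.133  0.25 ] z.15 [ 0.687 -0.14   0.15 ] eye 
we 220 (np.int64(430), np.int64(544)) base on z0 [ 0.671 -0.243  0.   ] flap z.2 [ 0.647 -0.169  0.2  ] z.25 [ 0.607 -0.155  0.25 ] z.15 [ 0.687 -0.182  0.15 ] eye 
wf 40 (np.int64(497), np.int64(472)) base on z0 [ 0.663 -0.074  0.   ] flap z.2 [ 0.561 -0.121  0.2  ] z.25 [ 0.541 -0.132  0.25 ] z.15 [ 0.582 -0.11   0.15 ] eye [ 0.522 -0.142  0.298]
wf 100 (np.int64(483), np.int64(445)) base on z0 [ 0.665 -0.123  0.   ] flap z.2 [ 0.558 -0.138  0.2  ] z.25 [ 0.539 -0.14   0.25 ] z.15 [ 0.576 -0.136  0.15 ] eye 
wf 160 (np.int64(469), np.int64(405)) base on z0 [ 0.668 -0.177  0.   ] flap z.2 [ 0.55  -0.157  0.2  ] z.25 [ 0.536 -0.149  0.25 ] z.15 [ 0.565 -0.164  0.15 ] eye 
wf 220 (np.int64(454), np.int64(429)) base on z0 [ 0.671 -0.236  0.   ] flap z.2 [ 0.563 -0.174  0.2  ] z.25 [ 0.542 -0.158  0.25 ] z.15 [ 0.584 -0.191  0.15 ] eye 
we circle 323.25 143.25 27.9 [ 0.5308 -0.1636  0.084 ] 23.0
we circle 366.75 165.75 36.15 [ 0.5701 -0.1765  0.084 ] 30.6
we circle 339.75 90.75 41.1 [ 0.5371 -0.1207  0.084 ] 32.5
wf circle 324.75 131.25 36.15 [ 0.5294 -0.1636  0.084 ] 23.1
wf circle 365.25 153.75 41.1 [ 0.5578 -0.1738  0.084 ] 27.0
wf circle 311.25 200.25 34.5 [ 0.5277 -0.2108  0.084 ] 23.5
pred knob top [[322.00198293 147.70047219]] [[325.38917473 137.39433071]]
nose,pivot rel axis [[  0.7 -33.9]
 [ 30.4 -53.6]] [-88.82364655 -60.47219038] 35.63690356455484
```

Two wrist views agree that the red tooth tip is at r≈37.7 mm and 24°, with the pawl nose near −93°, so the red tooth is four teeth short. The axis is at about (0.530, −0.166). A flap edge at x≈0.60, z≈0.25 means the camera should face the robot while winding, so I'll pre-turn +110° and grip there.

```bash
python3 -m jog '{"linear":[[-1,12,0],[-1,12,0],[-1,12,0],[-1,12,0],[0,8,0]],"roll":[10,10,10,10,10],"jaw":[1,1,1,1,1]}'; python3 -m jog '{"linear":[[0,0,0],[0,0,0],[0,0,0],[0,0,0],[0,0,0]],"roll":[10,10,10,10,10],"jaw":[1,1,1,1,1]}';  python3 -m jog '{"linear":[[0,0,0],[0,0,0],[0,0,0],[0,0,0]],"roll":[10,0,0,0],"jaw":[1,1,1,1]}'; python3 -c "
from h import *
o=get_obs();print(o['joints'],o['position'],o['wrist_torque'],R.from_quat(o['ee_rot']).as_euler('zyx',degrees=True))"
```

```text
clock: 11.8
position: [0.53, -0.1652, 0.1641]
ee_rot: [0.266, 0.964, -0.0, 0.001]
contact_force: [-0.2, -0.6, 0.4]
grip_width: 1.001
grasp_force: 0.0
clock: 12.42
position: [0.53, -0.1661, 0.164]
ee_rot: [-0.166, 0.986, -0.001, 0.001]
contact_force: [-0.6, 0.8, 0.6]
grip_width: 1.001
grasp_force: 0.0
clock: 12.92
position: [0.5293, -0.1664, 0.1628]
ee_rot: [-0.248, 0.969, -0.0, 0.0]
contact_force: [-0.9, -0.0, 0.6]
grip_width: 1.0
grasp_force: 0.0
[ 1.05339069  0.63947721 -1.16070015  1.85969688  0.6636601   1.09641782
  1.70775281] [ 0.52933914 -0.166409    0.16278273] [0.02107762 0.02490728 0.01187272] [1.51315856e+02 2.52379406e-02 1.79953252e+02]
```

```bash
python3 -m jog '{"linear":[[1,0,-40],[0,0,-40],[0,0,-20],[0,0,-7],[0,0,0]],"roll":[0,0,0,0,0],"jaw":[1,1,1,1,1]}' 22; python3 -m jog '{"linear":[[0,0,0],[0,0,0],[0,0,0],[0,0,0],[0,0,0]],"roll":[0,0,0,0,0],"jaw":[-1,-1,-1,-1,-1]}' 22; python3 -c "
from h import *
o=get_obs();print(o['position'],o['contact_force'],o['wrist_torque'],o['grasp_force'],o['grip_width'])"
```

```text
clock: 13.55
position: [0.5308, -0.1663, 0.056]
ee_rot: [-0.248, 0.969, -0.0, 0.0]
contact_force: [0.5, 1.1, 1.2]
grip_width: 0.996
grasp_force: 0.0
clock: 14.18
position: [0.5308, -0.167, 0.0562]
ee_rot: [-0.248, 0.969, -0.001, 0.0]
contact_force: [-0.4, -1.4, 7.0]
grip_width: 0.509
grasp_force: 23.9
[ 0.53082309 -0.16697753  0.05621907] [-0.4311124  -1.38192298  6.98145055] [-0.3022453   0.16888199 -0.03660026] 23.938099443912506 0.5088299497420831
```

```bash
cat > t.py <<'E'
from h import *
o=get_obs();q=o['ee_rot'];y=np.degrees(2*np.arctan2(q[1],q[0]))
tz=float(o['wrist_torque'][2]);turn=208.7-(y%360); print("turn",round(turn,1),"T",np.round(o['wrist_torque'],3),"wheel~",round(turn-np.degrees(abs(tz)),1),"F",np.round(o['contact_force'],1),"pos",np.round(o['position'],4),"g",round(float(o['grasp_force']),1))
E
python3 -m jog '{"linear":[[0,0,0],[0,0,0],[0,0,0]],"roll":[-10,-10,0],"jaw":[-1,-1,-1]}' >/dev/null; python3 t.py; python3 -m jog '{"linear":[[0,0,0],[0,0,0],[0,0,0]],"roll":[-10,-10,0],"jaw":[-1,-1,-1]}'>/dev/null; python3 t.py
```

```text
turn 19.8 T [-0.372  0.085  0.176] wheel~ 9.7 F [-0.9 -1.3  6.3] pos [ 0.5309 -0.1669  0.0562] g 24.0
turn 39.7 T [-0.41   0.128  0.332] wheel~ 20.7 F [-0.5 -2.8  7.9] pos [ 0.5309 -0.167   0.0562] g 24.1
```

```bash
for i in 1 2 3 4 5; do python3 -m jog '{"linear":[[0,0,0],[0,0,0]],"roll":[-10,0],"jaw":[-1,-1]}' >/dev/null; python3 t.py;done
```

```text
turn 49.7 T [-0.365  0.126  0.224] wheel~ 36.9 F [-1.1 -2.9  7.4] pos [ 0.5309 -0.167   0.0562] g 24.1
turn 59.7 T [-0.4    0.109  0.245] wheel~ 45.7 F [-0.7 -2.7  7.9] pos [ 0.5309 -0.167   0.0562] g 24.1
turn 69.7 T [-0.451  0.179  0.379] wheel~ 48.0 F [-0.1 -1.7  8.7] pos [ 0.5309 -0.167   0.0562] g 24.1
turn 79.7 T [-0.452  0.149  0.213] wheel~ 67.5 F [-1.1 -1.7  7.7] pos [ 0.5309 -0.167   0.0562] g 24.2
turn 89.7 T [-0.431  0.109  0.283] wheel~ 73.5 F [-0.9 -2.1  7.1] pos [ 0.5309 -0.1671  0.0562] g 24.1
```

```bash
for i in 1 2 3 4; do python3 -m jog '{"linear":[[0,0,0],[0,0,0]],"roll":[-8,0],"jaw":[-1,-1]}' >/dev/null; python3 t.py;done
```

```text
turn 97.7 T [-0.469  0.143  0.312] wheel~ 79.8 F [ 0.3 -2.1  7.8] pos [ 0.5309 -0.167   0.0562] g 24.1
turn 105.7 T [-0.442  0.189  0.196] wheel~ 94.5 F [-1.1 -1.9  7.4] pos [ 0.5309 -0.1671  0.0562] g 24.3
turn 113.7 T [-0.454  0.172  0.243] wheel~ 99.7 F [-0.2 -2.6  8.2] pos [ 0.5309 -0.1671  0.0562] g 24.2
turn 121.7 T [-0.455  0.251  0.399] wheel~ 98.8 F [-0.3 -1.8  7.7] pos [ 0.5309 -0.167   0.0562] g 24.2
```

```bash
for i in 1 2 3; do python3 -m jog '{"linear":[[0,0,0],[0,0,0]],"roll":[-5,0],"jaw":[-1,-1]}' >/dev/null; python3 t.py;done
```

```text
turn 126.6 T [-0.467  0.146  0.45 ] wheel~ 100.8 F [-0.2 -2.4  9.4] pos [ 0.5309 -0.167   0.0562] g 24.3
turn 131.6 T [-0.451  0.229  0.439] wheel~ 106.5 F [-1.2 -1.5  8.2] pos [ 0.5309 -0.1671  0.0562] g 24.3
turn 136.6 T [-0.462  0.194  0.476] wheel~ 109.4 F [-1.4 -2.1  9.4] pos [ 0.5309 -0.1671  0.0562] g 24.3
```

```bash
for i in 1 2 3; do python3 -m jog '{"linear":[[0,0,0],[0,0,0]],"roll":[-4,0],"jaw":[-1,-1]}' >/dev/null; python3 t.py;done; python3 -c "
from h import *
print(np.round(get_obs()['joints'],2))"
```

```text
turn 140.6 T [-0.426  0.178  0.478] wheel~ 113.2 F [-0.7 -1.8  9. ] pos [ 0.5309 -0.1671  0.0562] g 24.3
turn 144.6 T [-0.484  0.232  0.471] wheel~ 117.6 F [-0.8 -3.3  9.2] pos [ 0.5309 -0.167   0.0562] g 24.3
turn 148.6 T [-0.475  0.185  0.427] wheel~ 124.1 F [-1.1 -2.8  8.8] pos [ 0.5309 -0.1671  0.0562] g 24.4
[ 0.55  0.54 -0.42  1.96  0.33  0.71 -0.59]
```

```bash
for i in 1 2 ; do python3 -m jog '{"linear":[[0,0,0],[0,0,0]],"roll":[-3,0],"jaw":[-1,-1]}' >/dev/null; python3 t.py;done
```

```text
turn 151.6 T [-0.442  0.196  0.473] wheel~ 124.5 F [-1.3 -1.8  9.2] pos [ 0.5309 -0.1671  0.0562] g 24.3
turn 154.6 T [-0.491  0.179  0.534] wheel~ 124.0 F [-0.2 -1.8  8.9] pos [ 0.5309 -0.167   0.0562] g 24.3
```

```bash
for i in 1 2 3; do python3 -m jog '{"linear":[[0,0,0],[0,0,0]],"roll":[-2,0],"jaw":[-1,-1]}' >/dev/null; python3 t.py;done
```

```text
turn 156.6 T [-0.482  0.214  0.504] wheel~ 127.7 F [-1.7 -2.8  8.8] pos [ 0.5309 -0.1671  0.0562] g 24.3
turn 158.6 T [-0.437  0.172  0.517] wheel~ 129.0 F [-0.8 -2.6  8. ] pos [ 0.5309 -0.1671  0.0562] g 24.3
turn 160.6 T [-0.46   0.177  0.467] wheel~ 133.8 F [-0.6 -2.7  9.3] pos [ 0.5309 -0.1671  0.0562] g 24.3
```

The torque dropped at about 130° of estimated wheel turn. I'll let go, rise and look.

```bash
python3 -m jog '{"linear":[[0,0,0],[0,0,0],[0,0,0],[0,0,20],[0,0,40]],"roll":[0,0,0,0,0],"jaw":[1,1,1,1,1]}'; python3 -m jog '{"linear":[[0,-20,50],[0,-20,0],[0,-20,0],[0,0,0],[0,0,0]],"roll":[10,10,10,10,10],"jaw":[1,1,1,1,1]}';  python3 -m jog '{"linear":[[0,0,0],[0,0,0],[0,0,0]],"roll":[0,0,0],"jaw":[1,1,1]}'; python3 run.py wg 230 60 430 260
python3 - <<'E'
from h import *
w=np.load("wg.npy",allow_pickle=True).item(); save("wg",w["img"])
print(proj(w,[.5304,-.1674,.035]))
E
```

```text
clock: 20.55
position: [0.5287, -0.166, 0.1142]
ee_rot: [0.914, 0.405, -0.002, -0.002]
contact_force: [1.0, 0.1, 0.4]
grip_width: 1.0
grasp_force: 0.0
clock: 21.18
position: [0.5298, -0.2267, 0.165]
ee_rot: [0.656, 0.755, 0.0, -0.0]
contact_force: [0.6, 0.1, 0.3]
grip_width: 1.001
grasp_force: 0.0
clock: 21.55
position: [0.5302, -0.2263, 0.1653]
ee_rot: [0.658, 0.753, -0.0, -0.0]
contact_force: [0.4, 0.1, -0.1]
grip_width: 0.999
grasp_force: 0.0
dark (333.5, 151.5, 20.26089859008789) clamp frame at z.084 [[   1.6 -153.8]] world [[ 0.5341 -0.1808  0.084 ]] r mm 13.314779946640865
red 38 px [318.4 160.7] bbox [310 155] [326 167] r 28.4 34.8 ang -122.2 -94.5
   extreme [(np.float64(34.8), np.float64(-96.9)), (np.float64(34.7), np.float64(-95.6)), (np.float64(34.0), np.float64(-98.4)), (np.float64(33.9), np.float64(-95.7)), (np.float64(33.3), np.float64(-100.0)), (np.float64(33.0), np.float64(-95.8))]
brass 542 px [408.  163.1] bbox [374  60] [429 259] r 50.7 150.0 ang -70.5 41.4
   extreme [(np.float64(50.7), np.float64(-1.9)), (np.float64(50.8), np.float64(-2.8)), (np.float64(50.9), np.float64(-3.7)), (np.float64(51.0), np.float64(-4.6)), (np.float64(51.1), np.float64(-5.4)), (np.float64(51.2), np.float64(-6.3))]
[[328.67257961 123.83372243]]
```

The red tooth turned from 24° to −95.6°, exactly four teeth, and it holds. Next I'll check how the offcut sits between the jaw and the fence.

```bash
python3 -m jog '{"linear":[[-8,50,40],[-8,50,40],[-8,50,0],[0,0,0],[0,0,0]],"roll":[0,0,0,0,0],"jaw":[1,1,1,1,1]}' | head -2
python3 - <<'E'
from h import *
w=capture("wrist"); im=w["img"]; hsv=cv2.cvtColor(im,cv2.COLOR_RGB2HSV); save("wh",im)
th=np.radians(8.8);yd=np.array([-np.sin(th),np.cos(th)]);xd=np.array([np.cos(th),np.sin(th)]);o=np.array([.50901,-.02904])
def cf(p,z): d=onz(w,p,z)[:,:2]-o; return np.c_[d@xd,d@yd]*1000
# profile along the centre line at z=.046 (block top)
for dx in(-20,0,20):
    ys=np.arange(-20,165,3); P=np.array([np.r_[o+dx*1e-3*xd+y*1e-3*yd,.046] for y in ys]); q=proj(w,P).round().astype(int)
    lab=""
    for u,v in q:
        if not(0<=u<640 and 0<=v<400): lab+="-";continue
        h,s,V=hsv[v,u]; lab+="B" if 95<h<130 and s>100 else "O" if h<14 and s>190 and V>100 else "w" if h<25 and s<170 else "?"
    print(dx,lab)
m=cv2.inRange(hsv,(4,200,100),(14,255,255)); c=cv2.findContours(m,0,2)[0]; c=max(c,key=cv2.contourArea)[:,0]; p=cf(c,.04); print("orange y",p[:,1].min(),p[:,1].max(),"x",p[:,0].min(),p[:,0].max())
for y in(20,70,120):
    xs=np.arange(-60,61,3);q=proj(w,[np.r_[o+x*1e-3*xd+y*1e-3*yd,.046] for x in xs]).round().astype(int)
    print(y,"".join("-" if not(0<=u<640 and 0<=v<400) else "B" if 95<hsv[v,u,0]<130 and hsv[v,u,1]>100 else "w" if hsv[v,u,0]<25 and hsv[v,u,1]<170 else "?" for u,v in q))
E
```

```text
clock: 22.22
position: [0.5066, -0.0802, 0.2428]
-20 ????????Bw???wwwwwwwwwwwwwwwwwwwwwwwwwwwwwwww-----------------
0 BB???????????wwwwwwwwwwwwwwwwwwwwwwwwwwwwwwww-----------------
20 B????????????wwwwwwwwwwwwwwwwwwwwwwwwwwwwwww------------------
orange y 7.144140872239701 7.184301686038282 x -32.43230460061624 -30.437344978774444
20 wwwwBBBBBBwwwwwwwwwwwwwwwwwwwwBBBBBBBwwww
70 wwwwBBBBBBwwwwwwwwwwwwwwwwwwwwBBBBBB?wwww
120 -----------------------------------------
```

```bash
python3 -m jog '{"linear":[[-8,50,0],[-4,30,0],[0,0,0],[0,0,0]],"roll":[0,0,0,0],"jaw":[1,1,1,1]}' | head -2
python3 - <<'E'
from h import *
w=capture("wrist"); im=w["img"]; hsv=cv2.cvtColor(im,cv2.COLOR_RGB2HSV)
th=np.radians(8.8);yd=np.array([-np.sin(th),np.cos(th)]);xd=np.array([np.cos(th),np.sin(th)]);o=np.array([.50901,-.02904])
for dx in(-15,0,15):
    for y0 in(0,110):
        ys=np.arange(y0,y0+50,2); q=proj(w,[np.r_[o+dx*1e-3*xd+y*1e-3*yd,.046 if y<130 else .044] for y in ys]).round().astype(int)
        print(dx,y0," ".join("-" if not(0<=u<640 and 0<=v<400) else "%d/%d/%d"%tuple(hsv[v,u]) for u,v in q))
E
```

```text
clock: 22.78
position: [0.495, -0.0015, 0.2424]
-15 0 124/25/83 116/25/83 120/24/73 133/34/68 3/84/94 12/205/200 12/204/201 12/204/201 12/199/200 16/111/142 17/109/143 16/105/143 16/107/141 17/109/141 17/106/142 17/107/141 17/109/140 17/107/141 17/109/140 16/108/142 16/106/142 17/108/139 17/107/140 16/107/141 17/107/140
-15 110 18/109/224 18/109/224 18/109/224 18/108/225 17/109/225 17/108/224 18/110/223 18/110/222 17/109/222 17/109/222 18/108/221 17/109/222 17/110/220 14/75/169 109/160/210 107/165/240 108/165/241 108/166/240 107/167/240 107/166/239 108/168/239 107/165/239 108/168/237 109/165/221 109/163/214
0 0 123/30/85 117/28/82 131/30/68 124/27/67 174/46/77 11/198/193 12/201/200 12/202/202 12/174/170 16/112/144 17/106/142 16/106/144 17/106/144 16/105/143 17/106/142 17/106/142 17/105/141 17/107/141 17/107/141 17/107/141 16/109/143 17/108/142 17/107/141 17/109/141 17/107/141
0 110 18/110/224 17/109/223 18/110/223 18/109/222 18/110/221 18/110/222 18/108/221 17/108/222 17/107/221 17/108/220 17/109/219 17/109/220 17/109/218 120/46/132 109/163/225 108/165/238 108/166/238 108/166/238 107/167/237 108/167/237 108/166/237 108/168/237 108/168/237 108/167/226 108/169/233
15 0 117/27/85 126/30/85 124/29/71 130/24/65 154/26/68 11/192/183 12/200/199 12/200/203 12/191/195 16/102/140 17/106/140 16/105/141 17/105/141 17/104/142 16/107/141 16/107/141 17/110/142 17/109/141 17/106/140 17/109/140 16/107/141 17/108/139 17/110/142 17/106/140 17/107/140
15 110 18/107/222 17/107/224 18/109/223 18/110/223 18/110/222 18/110/222 18/109/222 17/108/221 17/108/220 17/110/221 17/107/220 17/108/220 17/108/219 8/50/162 109/159/194 108/164/236 108/167/237 107/167/237 108/167/237 108/167/236 108/168/235 108/167/235 108/166/235 109/165/212 109/164/214
```

The offcut sits directly against both jaw and fence with the springs compressed, it is centred, and the robot is clear. I'll hand in now.

```bash
python3 -c "
from bench import *
print(job_done())"
```

```text
the job is handed in; nothing more can be done
None
```

I handed the job in at about 23 s on the robot's clock: the offcut is clamped between jaw and fence, the pawl holds the red tooth four teeth on, and the robot is clear. I've seen no verdict yet.

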